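# Open the finishing machine's hood and fit the keyed sanding drum

## Robot

A 6-joint arm with a two-finger parallel gripper is mounted at the origin on the work surface. World frame = base frame: x ahead of the robot, y to its left, z up, the work surface at z = 0. Lengths are in m, angles in rad, forces in N, time in s.
With the tool pointing down it reaches from about 0.35 to 0.85 m from the base axis. Payload 8.1 kg.
Tool frame: the origin (TCP) lies at the very end of the fingers, on their centre line; the grasp point (between the pads) lies 19 mm behind it; z points along the fingers, y is the line along which they close (so a half turn about z gives the same grasp; the last joint's range is limited). The gripper opens to 93 mm and grips with 3 to 60 N. Pads are 15 mm wide; open, the fingers measure 128 mm over their backs; the gripper's body (75 mm by 188 mm) begins 65 mm behind the grasp point.
Start: joints at [1.142, 0.13, 1.488, -0, 1.523, -0.085], TCP at [0.202, 0.565, 0.194] pointing down, gripper open.
Joint ranges: [-2.96, 2.96], [-0.89, 2.26], [0.02, 2.5], [-1.34, 4.48], [0, 2.73], [-2.66, 2.66]. Speed limits (rad/s): [2.39, 2.39, 2.79, 3.14, 3.14, 3.14].

## Interface

Orientations are given as a rotation vector (axis times angle).
In Python, from cell import * gives the robot as it stands.
- The arm moves only by the tool step_arm, never from a script. Its arguments are lists of equal length, an entry for each row: "grip": the opening, from 0 (shut) to 1 (fully open); "travel": the shift along the world's x, y, z in m, a list of three; "turn": the turn about the world's z in rad. A call has 1 to 5 rows; each row is the pose to reach, as a shift and turn from the pose commanded when the call began; what a row does not reach only later rows make up. A row lasts 1/8 s, in which the tool goes at most 62.5 mm and 10.7 degrees, less where a joint would pass 70% of its speed; a pose out of reach is approached as far as the arm can. A call with a gripper value outside its range is refused whole. The fingers move at their own pace and stop on an object; "force" is the grip in N (left out, the last holds). Time passes only in rows, so rows that repeat a pose let the fingers close. It gives the time, the measured TCP pose, the force, the opening and the grip force at its end, in the units of the state.
- sense(): the state, without advancing time (a new reading comes with each control period).
- get_image(name): name is "scene" or "top" or "wrist"; returns the picture (480x640x3 uint8, red, green, blue); there is no depth.
- camera_model(name): a dict with "fx", "fy", "cx", "cy" (pixels), "R" (3x3) and "t" (3): a world point X has camera coordinates R X + t. Camera axes: x right, y down, z forward; pixel columns grow to the right and rows downward; lengths in m; the calibration is good to about 2 mm. A picture is of the moment at which its call begins: read the wrist's pose just before it. camera_model takes no time and is no camera call; for the wrist camera it gives the pose at the moment of the call.
- finish_job(): hands the job in; it is judged then, once.
The state is a dict: "time_s": time; "qpos": joint angles; "joint_velocities": joint speeds; "joint_torque": joint torques, N m; "tcp_pos": TCP position; "tool_rot": TCP orientation; "force": force on the tool from outside, world axes, zero at the start; "torque": the same for the moment, N m; "width": finger opening in m; "finger_force": force on a finger pad.
Only numpy, scipy, OpenCV 4.12 (cv2) and the standard library are available. Lean on these libraries where they do the work, as an engineer would, in place of code of your own. Each camera call takes 0.05 s, during which the arm holds its last target. There are 200 camera calls.

## Task

Swing the finishing machine's dust hood all the way open, past its spring's over-centre point so that it stays open by itself. Then put the sanding drum with the two keyways onto the spindle, turned so that its keyways line up with the cross key, and let it go fully home on the flange. Leave the hood open, and leave the plain drum, the jug and the tin where they are.

Things in the scene. Friction and masses are not known exactly. Their poses are not given: they have to be found in the camera images.
- hood (a joint): angle of the dust hood, rad. 0: shut over the spindle; grows as it opens; stop at 1.92 (leaning 20 degrees beyond upright). Sprung over centre: below about 1.1 it is pulled shut, above that it swings on by itself, damped, to the open stop and stays there. Lifting the shut hood at its bar takes about 6 N, less and less towards 1.1. It weighs about 0.6 kg.
- hinge (a point): middle of the hood's hinge line, on the deck's edge, 70 mm above the bench; does not move. x: along the hinge line; y: level, away from the deck, to the side where the hood falls open; z up. The hood opens by turning about -x: its free side goes up and over to +y. Open, it stands beside the deck at y = 0 to 165 mm (its bar to 210 mm), top about 250 mm above the bench.
- machine: low green machine on the bench, fixed. Origin at bench height right under the spindle; axes as the hinge's, hinge line at y = +95 mm. Deck 70 mm high, x = -95 to 95, y = -120 to 100 mm. A motor sticks out at +x (to x = 210 mm, 95 mm high); there too is the hood's spring strut. The shut hood covers the spindle.
- hood_bar (a point): middle of the hood's handle: round steel bar 12 mm thick, 110 mm long, parallel to the hinge line, a post at each end, 45 mm (centre) out from the hood's free side wall. Turns with the hood: in this point's frame the hinge line lies 225 mm to +y, 60 mm to -z; x along the bar. Shut, it is 130 mm above the bench. Fingers pointing down can pinch it; it can turn between them as the hood swings.
- drum_center (a point): centre of the keyed sanding drum: aluminium, thin brown abrasive sleeve, 57 mm across, 50 mm high, 0.2 to 0.35 kg, upright on the bench (centre 25 mm up). Round through-bore of 18.4 mm with two opposite keyways, 9.5 mm wide, 33.6 mm from tip to tip. x: along the keyways (a half turn is the same); z: its axis, up.
- spindle_seat (a point): centre of the upper face of the spindle's flange (48 mm across), 78 mm above the bench; the seated drum's underside rests on it (drum centre 25 mm above this point). The spindle is locked, it does not turn. z: its axis, up. x: along the cross key, 30 mm tip to tip, 6 mm wide, from the flange up to 26 mm above it.
- spindle_tip (a point): top end of the spindle, 60 mm above the flange face. The shaft is 16 mm thick, plain above the key, tapering to 8 mm over the last 10 mm. A drum whose keyways are not in line stops on top of the key, 26 mm too high; it drops on when turned into line (within about 6 degrees). Axes as spindle_seat.
- hood_top (a point): middle of the top of the hood: a green sheet-metal box open below, 170 mm along the hinge, 180 mm from hinge side to free side, 105 mm high, walls 4 mm. This point lies 90 mm from the hinge side, and turns with the hood.
- plain_drum: the other drum, not wanted: 49 mm across, 34 mm high, plain round bore without keyways; origin at its underside. It and the keyed drum may stand in either place.
- jug: white plastic bottle, 72 mm across, 170 mm high, blue cap; origin at its underside
- tin: steel tin, 84 mm across, 75 mm high; origin at its underside
There are look-alikes about, which are no part of the job. Leave any green or red look-alike of the part that bears drum_center alone.

How it is judged:
By the outcome, as a careful person would: the job done as asked, in the order asked, and still so for the second after the job is handed in, with the robot touching nothing.
It also fails if it takes over 69 s, if anything falls off the work surface, if the arm or the gripper's body presses on something with over 40 N, if the wrist force passes 120 N, or if a joint passes its speed limit or range.

## Working session

There is one attempt and no reset: what is moved stays moved. The work goes in short steps, Python scripts to look and compute and a tool call to move; the robot and the scene stay as the last step left them, time stands still between calls to the robot, and variables do not carry over. Pictures are saved under pics/ and viewed, at most 10 in all, crops included, and the job is handed in when it is done.

Besides the shell and the picture viewer there is one more tool, called as name(argument=value, ...) on one line, values as JSON. step_arm: Moves the arm, as the interface text tells. Its arguments: {"type":"object","properties":{"grip":{"type":"array"},"travel":{"type":"array"},"turn":{"type":"array"},"force":{"type":"number"}},"required":["grip","travel","turn"]}

```bash
mkdir -p pics; ls
cat > h.py <<'E'
from cell import *
import numpy as np, cv2
def snap(n,f):
    im=get_image(n); cv2.imwrite('pics/'+f,im[:,:,::-1]); return im
def ray(m,u,v):
    R=np.array(m['R']);t=np.array(m['t'])
    return -R.T@t, R.T@np.array([(u-m['cx'])/m['fx'],(v-m['cy'])/m['fy'],1])
def onz(m,u,v,z):
    o,d=ray(m,u,v); return o+d*(z-o[2])/d[2]
def proj(m,X):
    c=np.array(m['R'])@np.array(X)+np.array(m['t']); return c[0]/c[2]*m['fx']+m['cx'],c[1]/c[2]*m['fy']+m['cy']
E
python3 - <<'E'
from h import *
a=snap('top','top0.png'); b=snap('scene','scene0.png')
for n in('top','scene'):
    m=camera_model(n); print(n,m)
print(sense())
E
```

```text
pics
top {'fx': 606.9003586285963, 'fy': 606.9003586285963, 'cx': 315.72702872704673, 'cy': 244.88062601600492, 'R': array([[-0.01300062, -0.99988074, -0.00833545],
       [-0.99518442,  0.01374862, -0.09705129],
       [ 0.09715432,  0.00703358, -0.99524448]]), 't': array([0.02637802, 0.46897587, 1.61045066])}
scene {'fx': 467.2555120763878, 'fy': 467.2555120763878, 'cx': 319.36608117835607, 'cy': 241.0008155845082, 'R': array([[-0.71247908,  0.70156813, -0.01325558],
       [ 0.37670089,  0.36648507, -0.85075562],
       [-0.59200506, -0.61113897, -0.52539429]]), 't': array([ 0.3481952 , -0.05894945,  1.31384441])}
{'time_s': 0.1, 'qpos': array([ 1.14159189e+00,  1.31066861e-01,  1.48918459e+00, -3.51113271e-05,
        1.52299654e+00, -8.54015562e-02]), 'joint_velocities': array([ 0.00016756, -0.00122291, -0.00292593,  0.0010598 , -0.00097198,
        0.00176281]), 'joint_torque': array([ 1.10253775e-03, -5.61333847e+01, -4.93098807e+01,  7.70556531e-02,
        2.89990852e-02, -7.47786839e-05]), 'tcp_pos': array([0.20200142, 0.56437968, 0.1931958 ]), 'tool_rot': array([-5.37319429e-01, -3.09490749e+00,  2.52830957e-03]), 'force': array([ 0.62423885, -0.48290297,  0.38309029]), 'torque': array([0.02381548, 0.03430926, 0.01355284]), 'finger_force': 0.0, 'width': 0.0931612639777972}
```

View pics/top0.png

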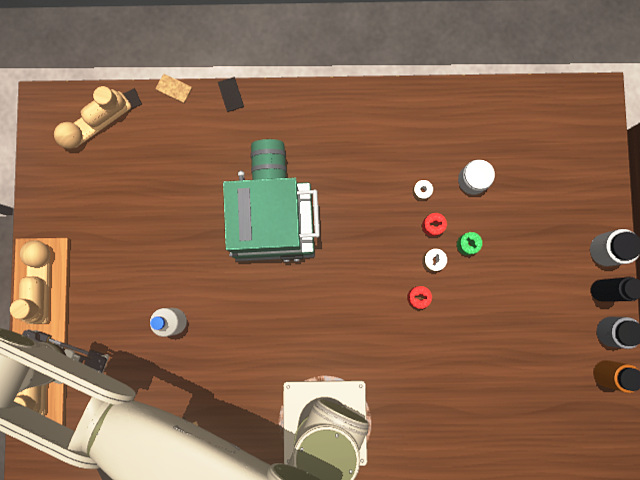

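View pics/scene0.png

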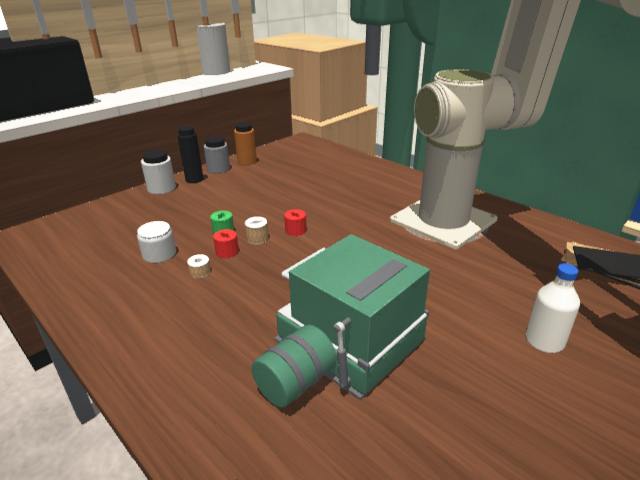

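The top view shows the machine with its hood at about (262,215), its bar on the right at about (317,213), and the motor pointing up, which is world +x. The hood therefore opens to image left, world +y.

Drum candidates are the white/brown one at (435,260), the white/brown one at (423,189), reds at (435,224) and (420,297), and a green at (471,243). The one at (435,260) fits: it has a brown sleeve and a slotted bore. (423,189) is smaller with a round bore, so it is the plain drum. I'll check this in an enlarged crop.

Run:
```python
from h import *
im=cv2.imread('pics/top0.png')
A=cv2.resize(im[170:280,295:330],None,fx=5,fy=5,interpolation=cv2.INTER_CUBIC)
B=cv2.resize(im[235:285,410:460],(550,550),interpolation=cv2.INTER_CUBIC)
cv2.imwrite('pics/c1.png',np.hstack([A,B]))
m=camera_model('top')
print('bar',onz(m,317,190,.13),onz(m,317,237,.13))
# drum: bright mask
g=im[235:285,410:460]; k=((g.min(2)>150)).astype(np.uint8)
cs,_=cv2.findContours(k,cv2.RETR_EXTERNAL,cv2.CHAIN_APPROX_NONE); c=max(cs,key=cv2.contourArea)
(cx,cy),r=cv2.minEnclosingCircle(c); print(cx+410,cy+235,r, onz(m,cx+410,cy+235,.05))
hole=np.zeros_like(k); cv2.drawContours(hole,[cv2.convexHull(c)],-1,1,-1); hole=(cv2.erode(hole,np.ones((3,3)))>0)&(k==0)
ys,xs=np.nonzero(hole); print(len(xs),xs.mean()+410,ys.mean()+235)
p=np.array([onz(m,x+410,y+235,.05)[:2] for x,y in zip(xs,ys)]); C=np.cov(p.T); w,V=np.linalg.eigh(C); print(p.mean(0),w,np.degrees(np.arctan2(V[1,1],V[0,1])))
# hood top edges
q=cv2.cvtColor(im,cv2.COLOR_BGR2HSV); gm=((q[...,0]>60)&(q[...,0]<95)&(q[...,1]>80)&(q[...,2]>80)).astype(np.uint8); gm[:, :200]=0; gm[:,320:]=0;gm[:170]=0;gm[280:]=0
cs,_=cv2.findContours(gm,cv2.RETR_EXTERNAL,cv2.CHAIN_APPROX_NONE); c=max(cs,key=cv2.contourArea)
print(cv2.minAreaRect(c),[onz(m,*p,.175).round(3) for p in cv2.boxPoints(cv2.minAreaRect(c))])
```

```text
bar [0.59863647 0.01428473 0.13      ] [0.47871981 0.01586833 0.13      ]
435.39820289611816 259.24850273132324 11.24606990814209 [ 0.42423504 -0.29505038  0.05      ]
46 435.54347826086956 259.19565217391306
[ 0.42437224 -0.29543797] [1.32714401e-05 5.45405132e-05] 156.9321521070515
((260.55755615234375, 208.90762329101562), (78.08445739746094, 74.01885986328125), 86.93350982666016) [array([0.639, 0.25 , 0.175]), array([0.646, 0.067, 0.175]), array([0.452, 0.058, 0.175]), array([0.445, 0.239, 0.175])]
```

View pics/c1.png

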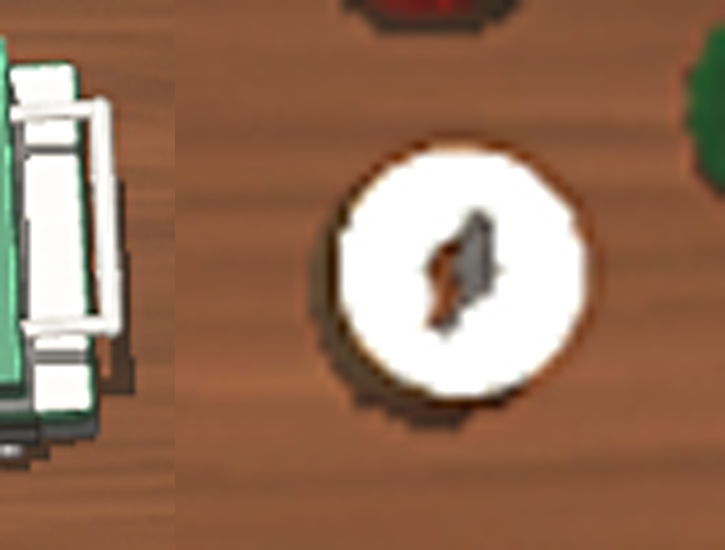

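The crop confirms it: a bright drum with a brown sleeve and a keyed bore running upper right to lower left, about 157° in the world frame. Next I go to the bar.

step_arm(grip=[1,0.6,0.43,0.43,0.43], travel=[[0,0,0.06],[0.03,-0.05,0.07],[0.06,-0.1,0.07],[0.09,-0.15,0.07],[0.12,-0.2,0.07]], turn=[0,0.1,0.2,0.3,0.389])

```text
time_s: 0.72
tcp_pos: [0.3227, 0.3632, 0.2638]
tool_rot: [0.077, -3.141, 0.001]
force: [0.7, 0.9, -0.8]
width: 0.0575
finger_force: 0.0
```

step_arm(grip=[0.43,0.43,0.43,0.43,0.43], travel=[[0.03,-0.05,0],[0.06,-0.1,0],[0.09,-0.15,0],[0.12,-0.2,0],[0.15,-0.25,0]], turn=[0,0,0,0,0])

```text
time_s: 1.35
tcp_pos: [0.4727, 0.1131, 0.2639]
tool_rot: [0.071, -3.141, -0.0]
force: [-0.1, 0.5, 0.6]
width: 0.0399
finger_force: 0.0
```

step_arm(grip=[0.43,0.43,0.43,0.43,0.43], travel=[[0.03,-0.05,0],[0.066,-0.099,0],[0.066,-0.099,0],[0.066,-0.099,0],[0.066,-0.099,0]], turn=[0,0,0,0,0])

```text
time_s: 1.98
tcp_pos: [0.5377, 0.0171, 0.2643]
tool_rot: [-0.073, 3.141, 0.0]
force: [0.4, 0.6, -0.6]
width: 0.0398
finger_force: 0.0
```

Run:
```python
from h import *
s=sense(); print(s['time_s'],s['tcp_pos'],s['tool_rot'],s['width'],s['qpos'])
m=camera_model('wrist'); im=snap('wrist','w1.png'); 
for y in(-.06,0,.06): print(proj(m,[.538+y,.016+y*.045,.13]))
```

```text
1.975 [0.53774057 0.01708786 0.26425385] [-7.32712244e-02  3.14067675e+00  4.22489019e-04] 0.03982200185145617 [-6.37480404e-02 -5.66533432e-02  1.55323367e+00  2.74034896e-04
  1.64497465e+00 -1.68117510e+00]
(np.float64(317.8756369106417), np.float64(140.51649725398454))
(np.float64(317.87819428424035), np.float64(219.27166092135153))
(np.float64(317.88052744555347), np.float64(291.1221332856154))
```

View pics/w1.png

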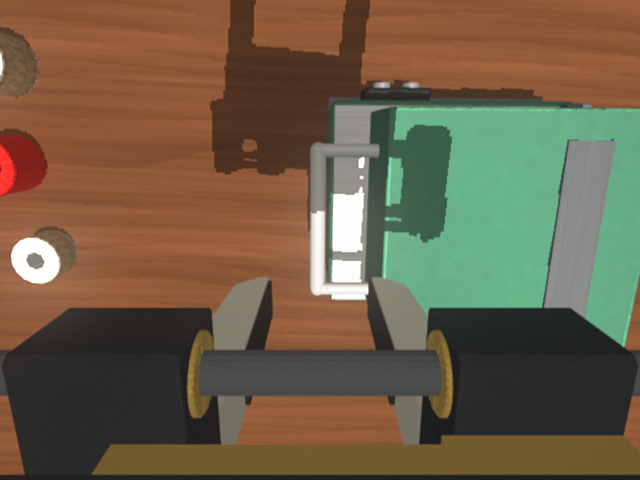

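The wrist view shows the bar running from (318,150) to (318,290), which matches my prediction. I'll descend and pinch it.

step_arm(grip=[0.43,0.43,0.43,0.43,0.43], travel=[[0,-0.001,-0.05],[0,-0.001,-0.1],[0,-0.001,-0.13],[0,-0.001,-0.152],[0,-0.001,-0.152]], turn=[0,0,0,0,0])

```text
time_s: 2.65
tcp_pos: [0.5363, 0.016, 0.1104]
tool_rot: [0.074, -3.137, -0.001]
force: [-0.5, 0.2, 0.4]
width: 0.04
finger_force: 0.0
```

step_arm(grip=[0.05,0.05,0.05,0.05,0.05], travel=[[0,0,0],[0,0,0],[0,0,0],[0,0,0],[0,0,0]], turn=[0,0,0,0,0], force=20)

```text
time_s: 3.28
tcp_pos: [0.5383, 0.0149, 0.1122]
tool_rot: [-0.071, 3.141, -0.0]
force: [-0.6, -0.9, 1.0]
width: 0.0047
finger_force: 0.0
```

Run:
```python
import numpy as np
R=np.hypot(225,60);p0=np.arctan2(60,-225);a=np.radians(2.6)
for t in np.arange(0,1.9,.15):
    y=R*np.cos(p0-t)+225; z=R*np.sin(p0-t)-60
    print(round(t,2),np.round([-y*np.sin(a),y*np.cos(a),z],0))
```

```text
0.0 [-0.  0. -0.]
0.15 [-1. 11. 33.]
0.3 [-1. 28. 64.]
0.45 [-2. 48. 92.]
0.6 [ -3.  73. 117.]
0.75 [ -5. 101. 137.]
0.9 [ -6. 132. 154.]
1.05 [ -7. 165. 165.]
1.2 [ -9. 199. 171.]
1.35 [-11. 234. 173.]
1.5 [-12. 269. 169.]
1.65 [-14. 302. 160.]
1.8 [-15. 334. 145.]
```

The fingers closed to 4.7 mm, so they missed the bar. I'll look.

Run:
```python
from h import *
im=snap('wrist','w2.png'); im2=snap('scene','s2.png')
m=camera_model('wrist')
for y in(-.055,0,.055): print(proj(m,[.538+y,.016+y*.045,.13]))
print(proj(m,[.5383,.0149,.112]))
c=cv2.resize(im2[200:400,230:450],(440,400))
cv2.imwrite('pics/c2.png',np.hstack([cv2.resize(im,(360,400),interpolation=cv2.INTER_AREA),c])[:,:,::-1])
```

```text
(np.float64(321.70800438322203), np.float64(166.28812650021234))
(np.float64(321.6246405111482), np.float64(293.84969651060555))
(np.float64(321.5529601106374), np.float64(403.5334743949353))
(np.float64(319.13153458546174), np.float64(279.7930260767047))
```

View pics/c2.png

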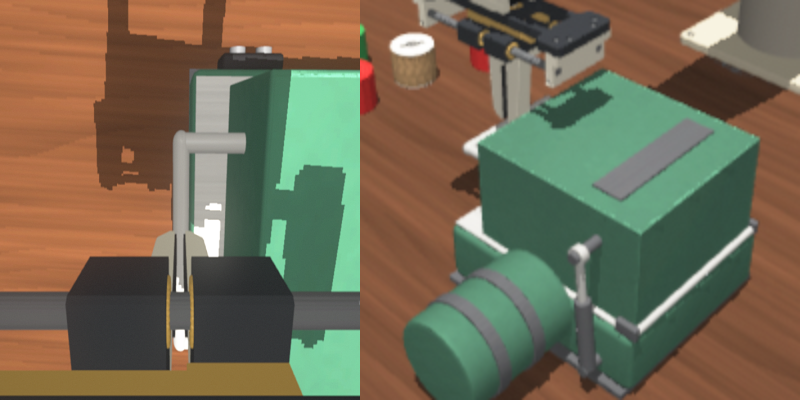

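Run:
```python
from h import *
m=camera_model('wrist'); f=m['fy']; 
o2,_=ray(m,0,0); print('cam',o2,'fy',f,'R',np.round(m['R'],3))
def prof(fn):
    g=cv2.imread('pics/'+fn).astype(int)
    for v in range(130,300,10): 
        print(v,[int(x) for x in g[v,290:350:4].mean(1)])
import sys
# rows of the far bar corner in both pictures; column 318
for fn in('w1.png','w2.png'):
    g=cv2.imread('pics/'+fn).mean(2).astype(int); print(fn,g[130:310:2,319].tolist())
d=sense(); print(d['tcp_pos'],d['tool_rot'],d['width'],d['finger_force'],d['force'])
```

```text
cam [0.46669138 0.0120233  0.30300578] fy 425.95783828545666 R [[-0.044  0.999 -0.   ]
 [ 0.966  0.043  0.254]
 [ 0.254  0.011 -0.967]]
w1.png [61, 60, 59, 58, 54, 56, 99, 126, 130, 137, 137, 136, 138, 137, 136, 140, 136, 137, 135, 137, 139, 137, 137, 137, 139, 139, 137, 139, 140, 138, 138, 141, 140, 141, 140, 140, 141, 141, 139, 141, 155, 252, 249, 248, 248, 249, 249, 249, 249, 249, 248, 248, 248, 248, 248, 248, 248, 248, 248, 247, 248, 247, 247, 247, 247, 247, 247, 247, 247, 246, 246, 247, 246, 246, 246, 245, 245, 246, 246, 245, 245, 242, 208, 109, 103, 102, 111, 113, 108, 104]
w2.png [74, 72, 74, 72, 71, 71, 66, 67, 67, 67, 68, 69, 65, 106, 148, 155, 160, 161, 164, 169, 168, 167, 167, 162, 165, 164, 167, 164, 163, 165, 165, 165, 165, 166, 166, 164, 165, 167, 165, 168, 164, 164, 165, 165, 163, 166, 165, 166, 168, 165, 166, 167, 165, 167, 165, 166, 166, 165, 169, 165, 167, 166, 166, 166, 168, 168, 168, 166, 168, 167, 167, 168, 168, 167, 166, 165, 166, 166, 168, 165, 164, 166, 168, 166, 164, 166, 166, 166, 165, 166]
[0.5381989  0.01485126 0.11212826] [ 7.08257901e-02 -3.14072302e+00  3.09541823e-06] 0.0045414942458528 0.0 [-0.48137829  0.20125961  0.28660389]
```

View pics/w2.png

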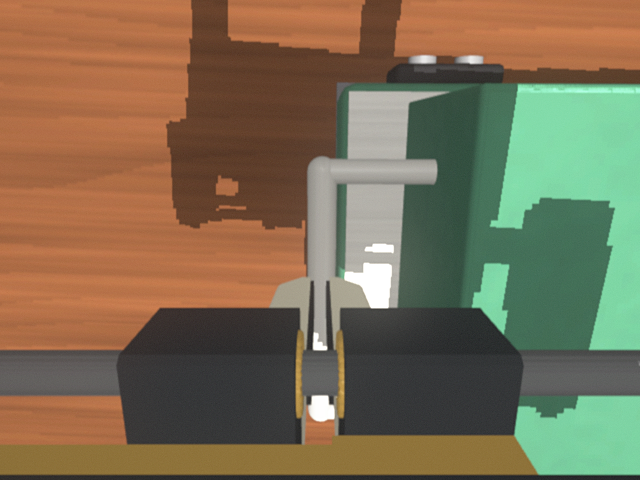

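The images and the closed width disagree about the bar's height. I'll reopen, go 14 mm lower and close again.

step_arm(grip=[0.43,0.43,0.43,0.43,0.43], travel=[[0,0.001,0],[0,0.001,0],[0,0.001,0],[0,0.001,-0.007],[0,0.001,-0.014]], turn=[0,0,0,0,0])

```text
time_s: 4.0
tcp_pos: [0.5381, 0.0159, 0.0975]
tool_rot: [0.071, -3.141, -0.0]
force: [-0.2, -0.7, 0.5]
width: 0.0397
finger_force: 0.0
```

step_arm(grip=[0,0,0,0,0], travel=[[0,0,0],[0,0,0],[0,0,0],[0,0,0],[0,0,0]], turn=[0,0,0,0,0])

```text
time_s: 4.62
tcp_pos: [0.5385, 0.0155, 0.0984]
tool_rot: [-0.071, 3.14, -0.001]
force: [-0.3, -3.0, 1.8]
width: 0.0112
finger_force: 20.0
```

Run:
```python
from h import *
s=sense(); print(s['time_s'],s['tcp_pos'],s['width'],s['finger_force'],s['force'])
```

```text
4.625 [0.53846349 0.01545366 0.09840297] 0.011198205603770951 19.999803006649017 [-0.28259453 -2.95326546  1.77730419]
```

The bar is now gripped at 11.2 mm. I'll resolve its height from the scene view before lifting.

Run:
```python
from h import *
m=camera_model('scene'); t=camera_model('top')
im=cv2.imread('pics/scene0.png'); 
for z in(.10,.115,.13):
    a=onz(t,315.4,190.5,z); b=onz(t,318,236,z)
    print(z,a.round(4),b.round(4),np.linalg.norm(a-b).round(4),np.round(proj(m,a),1),np.round(proj(m,b),1))
c=cv2.resize(im[235:300,270:350],(640,520),interpolation=cv2.INTER_CUBIC); cv2.imwrite('pics/c3.png',c)
snap('wrist','w3.png');
```

```text
0.1 [0.6031 0.0186 0.1   ] [0.4846 0.0134 0.1   ] 0.1186 [282.8 288.1] [324.7 262. ]
0.115 [0.6002 0.0185 0.115 ] [0.4829 0.0134 0.115 ] 0.1175 [283.5 281.1] [325.2 255.6]
0.13 [0.5974 0.0184 0.13  ] [0.4812 0.0133 0.13  ] 0.1163 [284.2 274. ] [325.7 249.1]
```

View pics/c3.png

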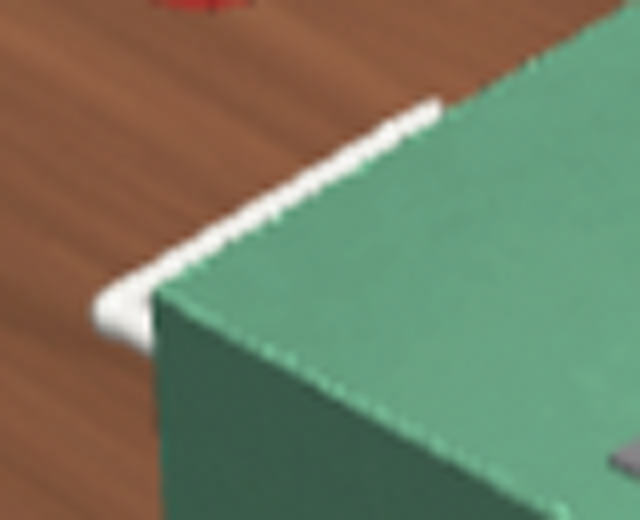

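The scene crop shows the bar's end corner at about (283,274), which puts the bar at z = 0.13. I'll try a gentle lift along the arc and watch the force.

step_arm(grip=[0,0,0], travel=[[0,0.001,0.006],[0,0.004,0.015],[-0.001,0.008,0.025]], turn=[0,0,0], force=25)

```text
time_s: 5.05
tcp_pos: [0.538, 0.0234, 0.1232]
tool_rot: [-0.07, 3.139, -0.001]
force: [7.9, -4.4, -5.7]
width: 0.0111
finger_force: 25.0
```

Run:
```python
from h import *
b=snap('scene','s4.png'); a=snap('wrist','w4.png')
c=cv2.resize(b[160:420,220:450],(354,400))
cv2.imwrite('pics/c4.png',np.hstack([cv2.resize(a,(440,400)),c])[:,:,::-1])
```

```text
(no output)
```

View pics/c4.png

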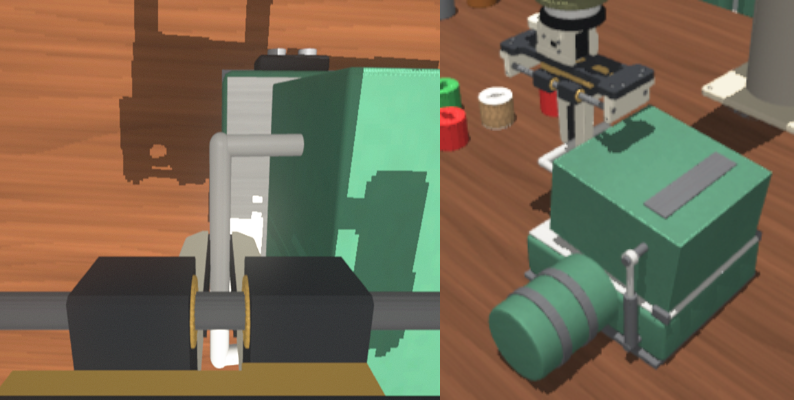

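The wrist view shows the bar between the fingers and the hood lifted slightly. I continue along the arc.

step_arm(grip=[0,0,0,0,0], travel=[[0,0.008,0.018],[0,0.02,0.039],[-0.001,0.03,0.054],[-0.001,0.04,0.067],[-0.002,0.053,0.081]], turn=[0,0,0,0,0])

```text
time_s: 5.78
tcp_pos: [0.536, 0.075, 0.2051]
tool_rot: [-0.069, 3.139, -0.005]
force: [4.9, -8.1, 1.7]
width: 0.0109
finger_force: 25.0
```

step_arm(grip=[0,0,0,0,0], travel=[[-0.001,0.012,0.011],[-0.002,0.026,0.022],[-0.003,0.04,0.031],[-0.003,0.055,0.04],[-0.004,0.071,0.048]], turn=[0,0,0,0,0])

```text
time_s: 6.4
tcp_pos: [0.5331, 0.1471, 0.2547]
tool_rot: [-0.069, 3.136, -0.002]
force: [7.2, -5.0, 4.0]
width: 0.0111
finger_force: 25.0
```

step_arm(grip=[0,0,0,0,0], travel=[[-0.001,0.016,0.006],[-0.001,0.033,0.011],[-0.002,0.05,0.015],[-0.003,0.067,0.017],[-0.004,0.085,0.019]], turn=[0,0,0,0,0])

```text
time_s: 7.02
tcp_pos: [0.5289, 0.2336, 0.2725]
tool_rot: [-0.07, 3.136, 0.002]
force: [10.3, 0.1, 0.2]
width: 0.0111
finger_force: 25.0
```

step_arm(grip=[0,0,0,0,0], travel=[[-0.001,0.017,0],[-0.002,0.035,-0.001],[-0.002,0.052,-0.004],[-0.003,0.068,-0.008],[-0.004,0.085,-0.013]], turn=[0,0,0,0,0])

```text
time_s: 7.65
tcp_pos: [0.5241, 0.319, 0.2582]
tool_rot: [-0.071, 3.139, 0.002]
force: [7.1, 2.9, -2.1]
width: 0.0114
finger_force: 25.0
```

step_arm(grip=[0.6,0.6,0.6,0.6,0.6], travel=[[0,0.008,-0.003],[0,0.015,-0.006],[0,0.02,0.0],[0,0.025,0.04],[0,0.025,0.09]], turn=[0,0,0,0,0])

```text
time_s: 8.28
tcp_pos: [0.5226, 0.3422, 0.3486]
tool_rot: [0.07, -3.139, 0.003]
force: [0.4, 0.6, 0.5]
width: 0.0545
finger_force: 0.0
```

step_arm(grip=[0.8,0.8,0.8,0.8,0.8], travel=[[0,0,0.03],[0,-0.05,0.04],[0,-0.1,0.04],[0,-0.15,0.04],[-0.02,-0.2,0.04]], turn=[0,0,0,0,0])

```text
time_s: 8.9
tcp_pos: [0.5031, 0.1405, 0.3886]
tool_rot: [-0.069, 3.141, -0.001]
force: [0.3, -0.3, 0.6]
width: 0.0746
finger_force: 0.0
```

step_arm(grip=[0.8,0.8,0.8,0.8,0.8], travel=[[-0.015,-0.055,0],[-0.03,-0.11,0],[-0.045,-0.165,0],[-0.06,-0.22,-0.02],[-0.075,-0.275,-0.04]], turn=[0,0,0,0,0])

```text
time_s: 9.52
tcp_pos: [0.4273, -0.1342, 0.3491]
tool_rot: [-0.07, 3.139, -0.002]
force: [0.5, 0.5, -0.1]
width: 0.0746
finger_force: 0.0
```

Run:
```python
from h import *
s=sense(); print(s['time_s'],s['tcp_pos'],s['tool_rot'],s['qpos'])
a=snap('top','t5.png'); b=snap('scene','s5.png')
cv2.imwrite('pics/c5.png',np.hstack([cv2.resize(a[110:290,190:345],(430,500),interpolation=cv2.INTER_CUBIC),cv2.resize(b[120:420,230:450],(367,500))])[:,:,::-1])
```

```text
9.525 [ 0.42726017 -0.13421252  0.34910035] [-6.98704393e-02  3.13911119e+00 -2.44313487e-03] [-4.18323911e-01 -2.94198915e-01  1.61048484e+00 -7.03582056e-04
  1.82310262e+00 -2.03380535e+00]
```

View pics/c5.png

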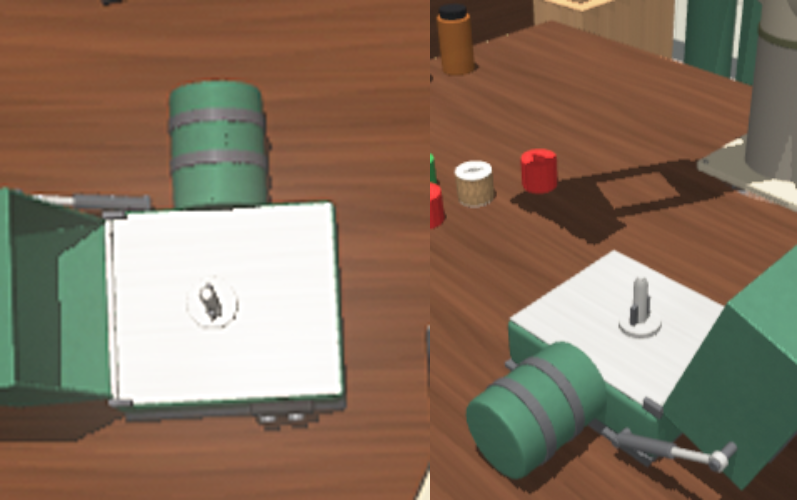

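The crop shows the hood standing open, with the deck, the flange at about (267,219) in the top image, the spindle and the cross key exposed. Next I put the wrist camera straight above the spindle to measure its position and key angle.

step_arm(grip=[0.8,0.8,0.8,0.8,0.8], travel=[[0.03,0.05,-0.01],[0.06,0.1,-0.02],[0.09,0.15,-0.04],[0.12,0.2,-0.06],[0.15,0.24,-0.09]], turn=[0,0,0,0,0])

```text
time_s: 10.25
tcp_pos: [0.5796, 0.1107, 0.2598]
tool_rot: [-0.072, 3.137, -0.0]
force: [0.7, -1.2, 0.7]
width: 0.0748
finger_force: 0.0
```

step_arm(grip=[0.8,0.8,0.8,0.8,0.8], travel=[[0.027,0.044,-0.03],[0.027,0.044,-0.039],[0.027,0.044,-0.039],[0.027,0.044,-0.039],[0.027,0.044,-0.039]], turn=[0,0,0,0,0])

```text
time_s: 10.88
tcp_pos: [0.6059, 0.1511, 0.2213]
tool_rot: [-0.069, 3.138, 0.0]
force: [-0.3, -0.4, 0.3]
width: 0.0742
finger_force: 0.0
```

Run:
```python
from h import *
import pickle
s=sense(); print(s['time_s'],s['tcp_pos'],s['qpos'])
m=camera_model('wrist'); a=snap('wrist','w6.png'); pickle.dump(m,open('m6.pkl','wb'))
print(ray(m,0,0)[0])
u,v=proj(m,[.532,.146,.078]); print(u,v)
u,v=int(u),int(v); c=a[max(0,v-60):v+60,u-80:u+80]
cv2.imwrite('pics/c6.png',cv2.resize(c,(800,600),interpolation=cv2.INTER_CUBIC)[:,:,::-1]); print(u-80,max(0,v-60))
```

```text
10.875 [0.60586246 0.15112463 0.2213474 ] [ 1.62463729e-01  1.83230710e-01  1.38055510e+00 -1.58369826e-04
  1.57467758e+00 -1.45223200e+00]
[0.53374232 0.14830035 0.41201387]
316.74962905795167 120.31149546491679
236 60
```

View pics/c6.png

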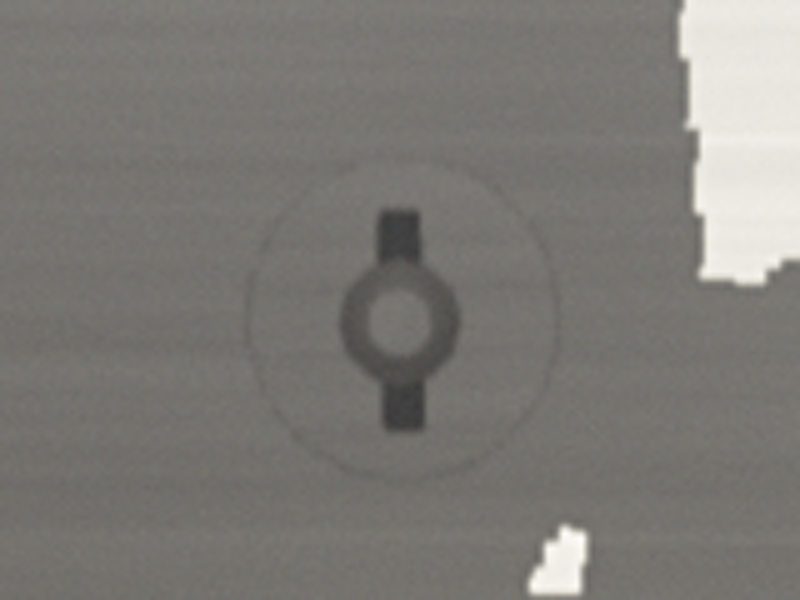

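The picture shows the flange circle centred at crop (402,320), i.e. pixel (316.4,124). The key is dark and nearly vertical, from (399,210) to (404,430), with the shaft in the middle.

Run:
```python
from h import *
import pickle
m=pickle.load(open('m6.pkl','rb')); g=cv2.cvtColor(cv2.imread('pics/w6.png'),cv2.COLOR_BGR2GRAY)
c=g[90:160,290:345]; k=(c<75)
ys,xs=np.nonzero(k); P=np.array([onz(m,x+290,y+90,.104)[:2] for x,y in zip(xs,ys)])
w,V=np.linalg.eigh(np.cov(P.T)); print(len(P),P.mean(0),np.sqrt(w),np.degrees(np.arctan2(V[1,1],V[0,1])))
pr=P@V[:,1]; print(np.ptp(pr),'mid',V[:,1]*(pr.max()+pr.min())/2+V[:,0]*np.median(P@V[:,0]))
print('flange',onz(m,316.4,124,.078),'ends',onz(m,315.8,102,.104),onz(m,316.8,146,.104),'tip',onz(m,236+400/5,60+322/5,.138))
```

```text
140 [0.53497239 0.14577519] [0.00158049 0.01158834] -175.97224104578666
0.0285106121903701 mid [0.53481891 0.1457785 ]
flange [0.53470842 0.14584695 0.078     ] ends [0.51997348 0.14501847 0.104     ] [0.54968021 0.14694233 0.104     ] tip [0.53478612 0.14604891 0.138     ]
```

Spindle is at (0.5348, 0.1459) and the key at about 4°. Now I go to the drum, turning the tool to −45°, with the camera straight above it.

step_arm(grip=[0.76,0.76,0.76,0.76,0.76], travel=[[0,-0.01,0.04],[-0.03,-0.05,0.06],[-0.05,-0.09,0.06],[-0.065,-0.13,0.06],[-0.08,-0.17,0.06]], turn=[-0.16,-0.32,-0.48,-0.64,-0.8])

```text
time_s: 11.55
tcp_pos: [0.5246, -0.0197, 0.2802]
tool_rot: [1.166, 2.915, 0.001]
force: [1.0, -0.6, -0.2]
width: 0.0708
finger_force: 0.0
```

step_arm(grip=[0.76,0.76,0.76,0.76,0.76], travel=[[-0.015,-0.035,0],[-0.03,-0.07,0],[-0.045,-0.1,0],[-0.06,-0.13,0],[-0.075,-0.165,0]], turn=[-0.16,-0.32,-0.48,-0.64,-0.8])

```text
time_s: 12.18
tcp_pos: [0.4495, -0.1843, 0.2802]
tool_rot: [2.209, 2.232, 0.001]
force: [0.1, -0.8, -0.4]
width: 0.0706
finger_force: 0.0
```

step_arm(grip=[0.76,0.76,0.76,0.76,0.76], travel=[[-0.015,-0.035,-0.02],[-0.03,-0.07,-0.04],[-0.05,-0.1,-0.06],[-0.065,-0.13,-0.06],[-0.077,-0.16,-0.06]], turn=[-0.16,-0.32,-0.48,-0.64,-0.8])

```text
time_s: 12.8
tcp_pos: [0.3721, -0.3443, 0.2197]
tool_rot: [2.905, 1.194, 0.0]
force: [-0.8, 0.2, 0.9]
width: 0.0712
finger_force: 0.0
```

step_arm(grip=[0.76,0.76,0.76], travel=[[0,0,0],[0,0,0],[0,0,0]], turn=[0,0,0])

```text
time_s: 13.18
tcp_pos: [0.3737, -0.3424, 0.2195]
tool_rot: [2.9, 1.207, 0.001]
force: [-0.2, -0.1, -0.2]
width: 0.071
finger_force: 0.0
```

```bash
cat > drum.py <<'E'
from h import *
s=sense(); print(s['time_s'],s['tcp_pos'],s['tool_rot'],s['width'],s['qpos'])
r=s['tool_rot']; print('yaw y',(2*np.degrees(np.arctan2(r[1],r[0]))-90+90)%180-90)
m=camera_model('wrist'); a=snap('wrist','wd%.0f.png'%(s['time_s']*1e3))
print('cam',ray(m,0,0)[0])
u,v=proj(m,[.4243,-.295,.05]); print(u,v)
u0,v0=max(0,int(u)-75),max(0,int(v)-75); c=a[v0:int(v)+75,u0:int(u)+75]
k=(c.min(2)>150).astype(np.uint8)
cs,_=cv2.findContours(k,cv2.RETR_EXTERNAL,cv2.CHAIN_APPROX_NONE)
for q in sorted(cs,key=cv2.contourArea)[-3:]:
    (x,y),rad=cv2.minEnclosingCircle(q); print('ring',x+u0,y+v0,rad,cv2.contourArea(q)/(np.pi*rad**2),onz(m,x+u0,y+v0,.05))
q=max(cs,key=cv2.contourArea); f=np.zeros_like(k); cv2.drawContours(f,[cv2.convexHull(q)],-1,1,-1); f=cv2.erode(f,np.ones((5,5)))
h=((f>0)&(k==0)).astype(np.uint8)
n,l,st,ce=cv2.connectedComponentsWithStats(h); i=1+st[1:,4].argmax(); ys,xs=np.nonzero(l==i)
P=np.array([onz(m,x+u0,y+v0,.05)[:2] for x,y in zip(xs,ys)]); w,V=np.linalg.eigh(np.cov(P.T))
p=(P-P.mean(0))@V; print('slot n',len(P),P.mean(0),'len,wid',np.ptp(p[:,1]),np.ptp(p[:,0]),'ang',np.degrees(np.arctan2(V[1,1],V[0,1]))%180)
for row in cv2.resize(c.min(2),(38,38),interpolation=cv2.INTER_AREA)[4:34]: print(''.join(' .:-=+*#%@'[min(9,int(x)//26)] for x in row))
E
python3 drum.py
```

```text
13.175 [ 0.37365477 -0.34243496  0.21950203] [2.89989407e+00 1.20724540e+00 6.52073368e-04] 0.07099659551131102 [-8.43217806e-01 -1.33965661e-01  1.70626901e+00  2.47844149e-04
  1.56873585e+00 -6.13906922e-02]
yaw y -44.79541927592764
cam [ 0.42169233 -0.29219308  0.4103609 ]
323.9792448536024 124.15586166219127
ring 327.0 126.19444274902344 36.6884880065918 0.9383441753820072 [ 0.42491891 -0.29789321  0.05      ]
slot n 522 [ 0.42456016 -0.29825637] len,wid 0.03142909002837721 0.01627483661321794 ang 155.7943366173708
::::::::::::::::---::-----:::::::..:--
::::::::::::::::-----------::::::...:-
:::::::::::------------------:::::....
:::::::::::--------------------::::...
::::::::::---------------------:::::..
:::::::::-----------------------::::::
::::::::---------=****+----------:::::
::::::::-------=#@@@@@@%+---------::::
:::::::-------+@@@@@@@@@@%--------::::
::::---------+@@@@@@@@@@@@#--------:::
::::--------+@@@@@@@@@@@@@@#-------:::
:::::-------%@@@@@@@@@@@@@@@=-------::
:::::------=@@@@@@@@@@@@@@@@*--------:
::::-------*@@@@@@#+=#*+*@@@%--------:
::::-------%@@@@@@------=@@@@=-------:
:::::------%@@@@@+======*@@@@=-------:
:::::------%@@@*======+@@@@@@=--------
:::::------#@@@*-=====%@@@@@@-------:-
:::::------+@@@%*%@**%@@@@@@#-------::
::::::------@@@@@@@@@@@@@@@@+-------::
::::::------*@@@@@@@@@@@@@@%---------:
:::::::------%@@@@@@@@@@@@@=---------:
:::::::-------%@@@@@@@@@@@+---------::
:::::::--------#@@@@@@@@%=---------:::
.:::::::--------=*%%@@#+-----------:::
.:::::::--------------------------::::
.::::::::-----------------------::::::
.:::::::::----------------------::::::
.:::::::::::--------------------::::::
:::::::::::::-----------------::::::::
```

The drum is at (0.4247, −0.298) with keyways at about 156°. I move above it, descend and grip.

step_arm(grip=[0.76,0.76,0.76,0.76,0.76], travel=[[0.025,0.022,0],[0.051,0.0445,-0.02],[0.051,0.0445,-0.07],[0.051,0.0445,-0.12],[0.051,0.0445,-0.14]], turn=[0,0,0,0,0])

```text
time_s: 13.85
tcp_pos: [0.4228, -0.2961, 0.0755]
tool_rot: [-2.896, -1.206, 0.004]
force: [-0.4, -0.6, -0.1]
width: 0.0704
finger_force: 0.0
```

step_arm(grip=[0.76,0.76,0.76,0.76,0.76], travel=[[0,0,-0.02],[0,0,-0.04],[0,0,-0.055],[0,0,-0.068],[0,0,-0.069]], turn=[0,0,0,0,0])

```text
time_s: 14.48
tcp_pos: [0.4237, -0.2979, 0.0092]
tool_rot: [-2.9, -1.204, 0.001]
force: [-0.7, 0.6, 0.4]
width: 0.0704
finger_force: 0.0
```

step_arm(grip=[0.4,0.4,0.4,0.4,0.4], travel=[[0,0,0],[0,0,0],[0,0,0],[0,0,0],[0,0,0]], turn=[0,0,0,0,0], force=25)

```text
time_s: 15.1
tcp_pos: [0.4249, -0.2992, 0.011]
tool_rot: [2.9, 1.204, 0.001]
force: [0.9, -1.4, 6.7]
width: 0.0558
finger_force: 25.0
```

Gripped at 55.8 mm. I'll lift and check how the drum sits in the hand.

step_arm(grip=[0.4,0.4,0.4,0.4,0.4], travel=[[0,0,0.03],[0,0,0.08],[0,0,0.14],[0,0,0.2],[0,0,0.2]], turn=[0,0,0,0,0])

```text
time_s: 15.72
tcp_pos: [0.4264, -0.3005, 0.2157]
tool_rot: [2.894, 1.201, 0.006]
force: [0.2, -0.3, -3.8]
width: 0.0552
finger_force: 25.0
```

step_arm(grip=[0.4,0.4,0.4], travel=[[0,0,0],[0,0,0],[0,0,0]], turn=[0,0,0])

```text
time_s: 16.1
tcp_pos: [0.4233, -0.2978, 0.2079]
tool_rot: [-2.898, -1.203, 0.003]
force: [-0.6, -0.5, -4.0]
width: 0.0559
finger_force: 25.0
```

```bash
cat > hand.py <<'E'
from h import *
s=sense(); print(s['time_s'],s['tcp_pos'],s['tool_rot'],s['width'],s['force'])
m=camera_model('wrist'); a=snap('wrist','wh%.0f.png'%(s['time_s']*1e3)); t=s['tcp_pos']; zt=t[2]+.040
u,v=proj(m,[t[0],t[1],zt]); print(u,v)
u0,v0=int(u)-110,int(v)-90; c=a[v0:v0+180,u0:u0+220]
for row in cv2.resize(c.min(2),(73,40),interpolation=cv2.INTER_AREA): print(''.join(' .:-=+*#%@'[min(9,int(x)//26)] for x in row))
print(u0,v0)
E
python3 hand.py
```

```text
16.1 [ 0.42330479 -0.29779616  0.20788852] [-2.89842161e+00 -1.20306145e+00  2.69506245e-03] 0.05594695145315636 [-0.57604859 -0.50614254 -3.98080959]
322.36044397490406 311.023596000751
. ......................::::::::::::::::::::::::::...........:........:::
......................:::::::::::::--:::::::::::::..................:----
.....................:::::::::::::::::::::::----::::..............:------
...................:::::::::::------------:::--::::::............:-------
...................:::::::-=*#%@@@@@@@@@@%#+--::::::::...........:-------
..................:::::-+#%@@@@@@@@@@@@@@@@@@%*+--:::::..........:---:-::
 ................:::-+%@@@@@@@@@@@@@@@@@@@@@@@@@@#+-:::.........::---:-:.
.................::-*#%#%%#%#%%#@#%%%@@@@@@@@@@@@@@#-::::.......::-----:.
................::=+**++**************%####%####%##@%=-::...:...::---:::.
................-++*++****************************+*#++-:...::..::------:
...............=+*+++**********************************+-:..:::::-------:
..............-+++++*****+***************************+**+:..::::::-:---:-
.......:::--::+++++******
[... 1354 characters left out ...]
::::::::::::::::::::::::::
:::::::::::::::::::::::::::::::::::::::::::::::::::::::::::::::::::::::::
:::::::::::::::::::::::::::::::::::::::::::::::::::::::::::::::::::::::::
:::::::::::::::::::::::::::::::::::::::::::::::::::::::::::::::::::::::::
:::::::::::::::::::::::::::::::::::::::::::::::::::::::::::::::::::::::::
:::::::::::::::::::::::::::::::::::::::::::::::::::::::::::::::::::::::::
:::::::::::::::::::::::::::::::::::::::::::::::::::::::::::::::::::::::::
:::::::::::::::::::::::::::::::::::::::::::::::::::::::::::::::::::::::::
:::::::::::::::::::::::::::::::::::::::::::::::::::::::::::::::::::::::::
--...:::::::::::::::::::::..:::::::::::::::::::::::::::::::::::::::...---
212 221
```

```bash
cat > slot.py <<'E'
import sys
from h import *
def slot(fn,m,t,zt):
    a=cv2.imread('pics/'+fn); g=cv2.GaussianBlur(a.min(2),(5,5),0)
    u,v=proj(m,[t[0],t[1],zt]); R=np.zeros_like(g); cv2.circle(R,(int(u),int(v)),58,1,-1)
    for th in(124,128,132,136):
        k=((g<th)&(R>0)).astype(np.uint8); n,l,st,ce=cv2.connectedComponentsWithStats(k)
        i=1+st[1:,4].argmax(); ys,xs=np.nonzero(l==i)
        P=np.array([onz(m,x,y,zt)[:2] for x,y in zip(xs,ys)]); w,V=np.linalg.eigh(np.cov(P.T)); p=P@V
        mid=V@((p.max(0)+p.min(0))/2)
        print(th,len(P),P.mean(0)-t[:2],mid-t[:2],'lw',np.ptp(p[:,1]),np.ptp(p[:,0]),'ang',np.degrees(np.arctan2(V[1,1],V[0,1]))%180)
if __name__=='__main__':
    s=sense(); t=s['tcp_pos']; slot(sys.argv[1],camera_model('wrist'),t,t[2]+.04)
E
python3 slot.py wh16100.png
```

```text
124 2376 [-0.0003846   0.00126611] [-0.00035729  0.00132621] lw 0.032762001233992644 0.0174724213427232 ang 156.00970709897535
128 2483 [-0.00031925  0.00127368] [-0.00033259  0.00130705] lw 0.03311976198130856 0.017725423971249543 ang 156.25753934541697
132 2568 [-0.00030464  0.00127771] [-0.00041215  0.00128651] lw 0.03323692435567627 0.01808142211262416 ang 156.4131142898676
136 2640 [-0.00030072  0.00126993] [-0.00038583  0.00125282] lw 0.033441397737668466 0.01832351738047658 ang 156.41342914761788
```

step_arm(grip=[0.4,0.4,0.4,0.4,0.4], travel=[[0.011,0.04,0.02],[0.022,0.085,0.03],[0.033,0.13,0.03],[0.044,0.175,0.03],[0.055,0.22,0.03]], turn=[0.05,0.1,0.16,0.22,0.28])

```text
time_s: 16.77
tcp_pos: [0.4792, -0.0771, 0.2396]
tool_rot: [-2.703, -1.6, 0.001]
force: [0.4, 0.4, -4.5]
width: 0.056
finger_force: 25.0
```

step_arm(grip=[0.4,0.4,0.4,0.4,0.4], travel=[[0.011,0.045,0],[0.022,0.09,0],[0.033,0.135,0],[0.044,0.18,0],[0.056,0.223,0]], turn=[0.05,0.1,0.15,0.202,0.202])

```text
time_s: 17.4
tcp_pos: [0.5351, 0.146, 0.2394]
tool_rot: [-2.529, -1.863, 0.001]
force: [0.4, 0.0, -3.4]
width: 0.0553
finger_force: 25.0
```

step_arm(grip=[0.4,0.4,0.4,0.4], travel=[[0,0,0],[0,0,0],[0,0,0],[0,0,0]], turn=[0,0,0,0])

```text
time_s: 17.9
tcp_pos: [0.5352, 0.1435, 0.2402]
tool_rot: [2.531, 1.86, 0.0]
force: [-0.7, 0.2, -3.9]
width: 0.056
finger_force: 25.0
```

Run:
```python
from slot import *
for i in range(3):
    s=sense(); t=s['tcp_pos']; m=camera_model('wrist'); fn='wp%d.png'%i; snap('wrist',fn)
    print(s['time_s'],t,s['force']); 
slot(fn,m,t,t[2]+.04)
```

```text
17.9 [0.53521209 0.14346914 0.24022403] [-0.68968317  0.15403875 -3.89520699]
17.95 [0.53526243 0.14356968 0.2402769 ] [-1.06759304 -0.70858607 -3.72998062]
18.0 [0.53525254 0.14373027 0.2402719 ] [ 0.34856876  0.636623   -3.65195031]
124 9977 [-0.00090136 -0.00051504] [-0.0003237  -0.00065844] lw 0.048040984352148194 0.04490493035836807 ang 90.09096643356658
128 10024 [-0.00084072 -0.00045555] [-0.00031257 -0.00068656] lw 0.048038294398664694 0.04483898946639808 ang 88.44195103896534
132 10071 [-0.00077601 -0.00040991] [-0.00032103 -0.00070808] lw 0.04800864211137065 0.04479392735248089 ang 87.1578298446014
136 10094 [-0.00074483 -0.00038316] [-0.000335   -0.00072046] lw 0.04797878002835526 0.04477221835949141 ang 86.37607344909861
```

step_arm(grip=[0.4,0.4,0.4,0.4,0.4], travel=[[0.0005,0.001,-0.03],[0.0005,0.001,-0.06],[0.0005,0.001,-0.08],[0.0005,0.001,-0.09],[0.0005,0.001,-0.09]], turn=[0,0,0,0,0])

```text
time_s: 18.68
tcp_pos: [0.5355, 0.1453, 0.1499]
tool_rot: [-2.53, -1.862, 0.001]
force: [1.1, 0.4, -2.4]
width: 0.0556
finger_force: 25.0
```

step_arm(grip=[0.4,0.4,0.4,0.4,0.4], travel=[[0,0,-0.007],[0,0,-0.014],[0,0,-0.021],[0,0,-0.028],[0,0,-0.028]], turn=[0,0,0,0,0])

```text
time_s: 19.3
tcp_pos: [0.5352, 0.1452, 0.1211]
tool_rot: [-2.53, -1.862, 0.002]
force: [0.6, -0.9, -3.4]
width: 0.0557
finger_force: 25.0
```

Over the shaft with no side force. Next I pass the key (contact would show at TCP 0.114).

step_arm(grip=[0.4,0.4,0.4,0.4], travel=[[0,0,-0.004],[0,0,-0.008],[0,0,-0.012],[0,0,-0.012]], turn=[0,0,0,0])

```text
time_s: 19.8
tcp_pos: [0.5354, 0.1453, 0.1095]
tool_rot: [-2.53, -1.862, 0.001]
force: [0.1, -0.7, -3.8]
width: 0.0559
finger_force: 25.0
```

step_arm(grip=[0.4,0.4,0.4,0.4,0.4], travel=[[0,0,-0.005],[0,0,-0.01],[0,0,-0.015],[0,0,-0.019],[0,0,-0.019]], turn=[0,0,0,0,0])

```text
time_s: 20.42
tcp_pos: [0.5353, 0.1453, 0.0904]
tool_rot: [-2.53, -1.862, 0.002]
force: [-0.1, -1.8, -2.8]
width: 0.0559
finger_force: 25.0
```

Lower the last 2 mm until it takes its weight, then open.

step_arm(grip=[0.4,0.4,0.4,0.4], travel=[[0,0,-0.001],[0,0,-0.002],[0,0,-0.003],[0,0,-0.003]], turn=[0,0,0,0])

```text
time_s: 20.92
tcp_pos: [0.536, 0.1455, 0.089]
tool_rot: [2.53, 1.862, 0.001]
force: [-3.4, -2.3, 4.7]
width: 0.0559
finger_force: 25.0
```

step_arm(grip=[0.62,0.66,0.72,0.74,0.74], travel=[[0,0,0],[0,0,0],[0,0,0],[0,0,0],[0,0,0]], turn=[0,0,0,0,0])

```text
time_s: 21.55
tcp_pos: [0.5357, 0.1454, 0.0881]
tool_rot: [-2.53, -1.862, -0.0]
force: [0.1, 0.3, 0.9]
width: 0.0688
finger_force: 0.0
```

It seated at the expected height and is released. I'll withdraw straight up, then move clear and check.

step_arm(grip=[0.74,0.74,0.74,0.74,0.74], travel=[[0,0,0.02],[0,0,0.05],[0,0,0.1],[0,0,0.15],[0,0,0.19]], turn=[0,0,0,0,0])

```text
time_s: 22.18
tcp_pos: [0.5362, 0.1455, 0.2825]
tool_rot: [2.529, 1.861, 0.005]
force: [0.3, -0.3, -0.3]
width: 0.0689
finger_force: 0.0
```

step_arm(grip=[0.74,0.74,0.74,0.74,0.74], travel=[[-0.02,-0.05,0],[-0.04,-0.1,0],[-0.06,-0.15,0],[-0.08,-0.2,0],[-0.08,-0.2,0]], turn=[0,0,0,0,0])

```text
time_s: 22.8
tcp_pos: [0.4549, -0.0576, 0.2801]
tool_rot: [2.533, 1.854, 0.002]
force: [-0.1, -0.3, 1.0]
width: 0.0689
finger_force: 0.0
```

Run:
```python
from h import *
s=sense(); print(s['time_s'],s['tcp_pos'],s['force'])
a=snap('top','tf.png'); b=snap('scene','sf.png'); m=camera_model('top'); n=camera_model('scene')
old=cv2.imread('pics/s5.png'); 
# sleeve colour rows around predicted drum column in scene
c=[.5348,.1459]
print('scene proj top/bottom of seated drum',[np.round(proj(n,[*c,z]),1) for z in(.138,.128,.154,.078)])
u,v=map(int,proj(n,[*c,.1])); d=np.abs(cv2.cvtColor(b,cv2.COLOR_RGB2BGR).astype(int)-old).max(2)
k=(d>30).astype(np.uint8); k[:v-60]=0;k[v+60:]=0;k[:,:u-40]=0;k[:,u+40:]=0
nn,l,st,ce=cv2.connectedComponentsWithStats(k); print(st[1:][st[1:,4]>40])
for row in cv2.resize(b[v-45:v+35,u-32:u+32].min(2),(64,40)): print(''.join(' .:-=+*#%@'[min(9,int(x)//26)] for x in row))
print(u-32,v-45)
# hood unchanged
d=np.abs(a[:,:,::-1].astype(int)-cv2.imread('pics/t5.png')).max(2); print('hood diff',(d[165:285,130:225]>40).sum())
```

```text
22.8 [ 0.45491749 -0.0575897   0.28006951] [-0.08303972 -0.33125     0.95838656]
scene proj top/bottom of seated drum [array([357.2, 284.9]), array([357.1, 289.4]), array([357.5, 277.7]), array([356.3, 310.9])]
[[ 316  241   18    6   59]
 [ 316  241   80   39 1054]
 [ 340  291   33   35  833]]
...................................::::::::::...................
.....................................::....................:::::
......................................................::::::::::
.................................................:::::::::::::::
...........................................:::::::::::::::::::::
......................................::::::::::::::::::::::::::
................................::::::::::::::::::::::::::::::::
.............-+#%*=-........::::::::::::::::::::::::::::::::::::
..........-+#%@@@@@%%*+-::::::::::::::::::::::::::::::::::::::::
.......-*%%@@@@@@@@@@@@%%#+=::::::::::::::::::::::::::::::::::::
.::.-*%%@@@@@@@@@@@@@@@@@@@%%#+=::::::::::::::::::::::::::::::::
:-*%%@@@@@@@@@@@@@@@@@@@@@@@@@@%%#+=::::::::::::::::::::::::::::
%%@@@@@@@@@@@@@@@@@@@@@@
[... 1115 characters left out ...]
----:::--:::-=#%%%%%%%%%%%%%%%
%%%@@@@@@@@%%%%%%%=--:::-------------:::::::--=+*@%%%%%%%%%%%%%%
@@%%%%@@@@@@@@@%%%#====--::::---:::--:::----==*%%%%%%%%%%%%%%%%%
@@@@@@%%@@@@@@@@@@%%#+========-=----========*%%%%%%%%%%@%%%%%%%%
@@@@@@@@@@%%@@@@@@@@@%%#+======++++======*%%%%%@%%%%%%%%%%@%@%%%
%@@@@@@@@@@@@%@%@@@@@@@@%%%#*#++++*%%%%%%@@@%%%%@@%@@%%%%%%%%@@@
%%%%%@@@@@%@@@@@@@%%@@@@@@@@@%%%%%%%@@@@@@@@@@@@@@@@@@@@%%%%%%%%
%%%%%%%@@@@@@@@@@@@@@@@@@@@@@@@@@%%%%%%%@@@@@@@@@@@@@%@@@@@@@%%%
@@@@%%%%%%@@@@@@@@@@@@@@@%%@@@@@@@@@@%%%%%%@@@@@@@@@@@@@%@@@@@@@
#@@@@@@@@%%%%@@@@@@@@@@@@@@@@@%@@@@@@@@@%%%%%%@@@@@@@@@@@@@@@@@%
=+%@@@@@@@@@@%%%%@@@@@@@%@@@@@@@@%%@@@@@@@@%%%%%%%@@@@@@@@@@@%%+
324 256
hood diff 0
```

The numbers agree: the drum top and the protruding spindle tip project where a seated drum puts them, and the hood has not moved.

```bash
python3 -c "
from cell import *
print(finish_job())"
```

```text
the job is handed in; nothing more can be done
None
```

The hood stands open by itself, the keyed drum is fully home on the flange with its keyways on the cross key, and I handed the job in at about 23 s; I never went near the plain drum, the jug or the tin, but did not re-check them at the end.

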